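# Ink the stamp and hold it ready over the carton's label

### The arm

A 6-joint arm with a two-finger parallel gripper is mounted at the origin on a cart in front of the work surface, level with it; the furniture and walls round the work are solid. World frame = base frame: x ahead of the robot, y to its left, z up, the work surface at z = 0. Lengths are in m, angles in rad, forces in N, time in s.
With the tool pointing down it reaches from about 0.35 to 0.85 m from the base axis. Payload 8.1 kg.
Tool frame: the origin (TCP) lies at the very end of the fingers, on their centre line; the grasp point (between the pads) lies 19 mm behind it (robot.grasp_offset is the z of the grasp point in the tool frame, in m); z points along the fingers, y is the line along which they close (so a half turn about z gives the same grasp; the last joint's range is limited). The gripper opens to 85 mm and grips with 20 to 120 N. Pads are 22 mm wide; open, the fingers measure 114 mm over their backs; the gripper's body (76 mm by 85 mm) begins 54 mm behind the grasp point. The pads swing forward as they close: fully open they stand 13 mm farther back than shut.
Start: joints at [1.038, 0.13, 1.488, -0, 1.523, -0.085], TCP at [0.26, 0.541, 0.209] pointing down, gripper open.
Joint ranges: [-2.96, 2.96], [-0.89, 2.26], [0.02, 2.5], [-1.34, 4.48], [0, 2.73], [-2.66, 2.66]. Speed limits (rad/s): [2.39, 2.39, 2.79, 3.14, 3.14, 3.14].

### API

Orientations are given as a 3x3 rotation matrix whose columns are the frame's x, y, z axes.
In Python, from station import readout, vision, robot gives the robot as it stands.
- The arm moves only by the tool send_rows, never from a script. Its argument "moves" is a list that holds one entry, the list of rows, each a list of 7 numbers: the finger opening in mm, from 0 to 85.4, then the shift along the world's x, y, z in mm, then the turn, a rotation vector about the world's x, y, z in rad. In form: [[[jaw, tx, ty, tz, wx, wy, wz], ...]]. A call has 1 to 20 rows; each row shifts and turns the commanded pose from where the row before left it; what a row does not reach is not made up. A row lasts 1/8 s, in which the tool goes at most 62.5 mm and 10.7 degrees, less where a joint would pass 70% of its speed; a pose out of reach is approached as far as the arm can. A call is refused whole if a number of a shift passes 62.5 or a number of a turn 0.188, either way. A call with a gripper value outside its range is refused whole. The fingers move at their own pace and stop on an object; the grip force is fixed at half the most. Time passes only in rows, so rows that do not move let the fingers close. It gives the time, the measured TCP pose, the force, the opening and the grip force at its end, in the units of the state.
- readout.state(): the state, without advancing time (a new reading comes with each control period).
- vision.capture(name): name is "scene" or "top" or "wrist"; returns the picture (384x512x3 uint8, red, green, blue); there is no depth.
- vision.camera_params(name): a dict with "mtx" (3x3 intrinsics, pixels), "distortion" ([k1, k2, p1, p2, k3] as OpenCV has them; the pictures are not rectified), "eye" and "rotation" of the camera in the world; the wrist camera has in their place "mount" (4x4, takes a point from camera to tool coordinates, whose origin is the TCP and whose axes are the flange's). Camera axes: x right, y up, looking along -z (the intrinsics and any distortion apply to the point x, -y, -z); pixel columns grow to the right and rows downward; lengths in m; the calibration is good to about 2 mm. A picture is of the moment at which its call begins: read the wrist's pose just before it. camera_params takes no time and is no camera call.
- robot.close_job(): hands the job in; it is judged then, once.
The state is a dict: "clock": time; "joint_pos": joint angles; "joint_vel": joint speeds; "joint_efforts": joint torques, N m; "eef_pos": TCP position; "orientation": TCP orientation; "wrist_force": force on the tool from outside, world axes, zero at the start; "ft_torque": the same for the moment, N m; "gripper_width": opening from 0.0 (shut) to 1.0 (fully open); "gripper_force": force on a finger pad.
Only numpy, scipy, OpenCV 4.12 (cv2) and the standard library are available. Lean on these libraries where they do the work, as an engineer would, in place of code of your own. Each camera call takes 0.05 s, during which the arm holds its last target. There are 200 camera calls.

### The job

Pick up the red-handled stamp, press its face onto the sprung blue inking plate until the plate is fully down, then carry it over the goods box into the tray and stop with it hovering upright about one centimetre above the blank red-bordered label on top of its carton, centred in the border and with its long side along the border's long side. Finish there, with the gripper still holding the stamp motionless: do not stamp the carton, let the stamp touch anything in the tray, or shift the tray, its contents or the other things on the bench.

Things in the scene. Friction and masses are not known exactly. Their poses are not given: they have to be found in the camera images.
- date_stamp: stamp standing upright: wooden rectangular base 32 (x) x 62 (y) mm, 26 mm high, on it a narrow neck (16 mm across, 26 to 45 mm up) and a round red bulb handle 24 mm across (45 to 79 mm up, the top). About 0.1 kg. Origin: centre of the underside (the printing face); z up through the handle, y along the base's long side. Either way round is the same
- inker: inking station fixed to the bench: black base 74 (x) x 104 (y) mm, its grey top 20 mm high, with a sprung blue plate 44 (x) x 74 (y) mm standing up in its middle. Origin: centre of the underside, z up, y along the long side
- inker_top (a point): centre of the top of the sprung blue plate, 32 mm above the bench when up, 24 mm when fully down; moves with the plate; axes as the inker's
- inker_plate (a joint): travel of the sprung plate: 0 up, grows as it is pushed down, stop at 0.008 m (fully down). Takes about 2.4 N to start and 7.2 N to reach the stop; springs back when released
- tray: loose open cardboard tray, 321 (x) x 340 (y) mm outside, walls 64 mm high and 4 mm thick, floor 4 mm. Origin: centre of the underside. Holds the goods box along its right-hand (-y) side and two small cartons beyond it
- goods_box: white and blue goods box, 298 (x) x 101 (y) x 71 mm high, lying in the tray on its 4 mm floor (top about 75 mm above the bench), an obstacle. Origin: centre of the underside
- carton: loose brown carton 102 (x) x 142 (y) x 46 mm high standing in the tray on its 4 mm floor, with the blank red-bordered white label flat on its top. Origin: centre of the underside
- label (a point): centre of the blank white label on top of the carton, 47 mm above the carton's underside (about 51 mm above the bench); label 56 (x) x 86 (y) mm, its red border 54 x 84 mm outside, 50 x 80 mm inside. z up, y along the border's long side
- other_carton: loose brown carton 85 (x) x 122 (y) x 51 mm high in the tray, with a small printed address label and no red border; leave alone. It and the carton above may stand either way (near or far). Origin: centre of the underside
- glue_stick: glue stick with blue cap standing upright, 29 mm across, 92 mm high; bystander. Origin: centre of the underside
- tape_measure: yellow tape measure, 64 x 75 x 37 mm high; bystander. Origin: centre of the underside
- tape_roll: roll of brown tape lying flat, 116 mm across, 48 mm high; bystander. Origin: centre of the underside
- stapler: red stapler, 135 x 34 x 51 mm high; bystander. Origin: centre of the underside
Mind the look-alikes: they are no part of the job. Leave any turquoise look-alike of the carton alone.

How it is judged:
On the way:
1. the held stamp's face pushes the blue plate fully down (value of joint inker_plate above 0.0068 m and contact force between date_stamp and inker above 3 N), for 0.1 s.
At the end, for the whole second after the job is handed in: stamp inked, then held still in the fingers 4 to 20 mm above the red-bordered label, within 9 mm of its centre, 0.15 rad of its long side and 0.1 rad of upright, touching nothing in the tray; tray and goods box within 15 mm, cartons 10 mm, other things 20 mm of their starts (z of date_stamp in the frame of label between 0.004 and 0.02 m and horizontal distance between date_stamp and label below 0.009 m and angle between the y axis of date_stamp and the y axis of label, either way round below 0.15 rad and angle between date_stamp's own z axis and vertical below 0.1 rad and linear speed of date_stamp below 0.02 m/s and contact force between the fingers and date_stamp above 1 N and contact force between date_stamp and carton below 0.1 N and contact force between date_stamp and other_carton below 0.1 N and contact force between date_stamp and goods_box below 0.1 N and contact force between date_stamp and tray below 0.1 N and not (distance of tray from where it was at the start of the episode above 0.015 m) and not (distance of goods_box from where it was at the start of the episode above 0.015 m) and not (distance of carton from where it was at the start of the episode above 0.01 m) and not (distance of other_carton from where it was at the start of the episode above 0.01 m) and not (distance of glue_stick from where it was at the start of the episode above 0.02 m) and not (distance of tape_measure from where it was at the start of the episode above 0.02 m) and not (distance of tape_roll from where it was at the start of the episode above 0.02 m) and not (distance of stapler from where it was at the start of the episode above 0.02 m)); the arm keeps its last pose, push and grip.
It fails at once if the stamp touches a carton, the goods box or the tray (contact force between date_stamp and carton above 0.3 N or contact force between date_stamp and other_carton above 0.3 N or contact force between date_stamp and goods_box above 0.3 N or contact force between date_stamp and tray above 0.3 N).
It fails at once if the tray or goods box shifts over 15 mm, a carton over 10 mm or another thing on the bench over 20 mm (distance of any of tray, goods_box from where it was at the start of the episode above 0.015 m or distance of any of carton, other_carton from where it was at the start of the episode above 0.01 m or distance of any of glue_stick, tape_measure, tape_roll, stapler from where it was at the start of the episode above 0.02 m).
It also fails if it takes over 51 s, if anything falls off the work surface, if the arm or the gripper's body presses on something with over 40 N, if the wrist force passes 120 N, or if a joint passes its speed limit or range.

## Working session

There is one attempt and no reset: what is moved stays moved. The work goes in short steps, Python scripts to look and compute and a tool call to move; the robot and the scene stay as the last step left them, time stands still between calls to the robot, and variables do not carry over. Pictures are saved under pics/ and viewed, at most 12 in all, crops included, and the job is handed in when it is done.

Besides the shell and the picture viewer there is one more tool, called after "Call:" as a command line: name --argument value ..., lists and objects as JSON in quotes. send_rows: Moves the arm, as the interface text tells. Its arguments: {"type":"object","properties":{"moves":{"type":"array","items":{"type":"array","items":{"type":"array","items":{"type":"number"}}}}},"required":["moves"]}

```bash
mkdir -p pics; ls
python3 - <<'E'
from station import readout, vision, robot
import cv2,numpy as np
np.set_printoptions(precision=4,suppress=True)
for n in("scene","top"):
    cv2.imwrite(f"pics/{n}0.png",vision.capture(n)[:,:,::-1]); 
    for k,v in vision.camera_params(n).items(): print(n,k,np.array(v).tolist())
print(vision.camera_params("wrist")); s=readout.state(); print(s)
E
```

```text
pics
scene mtx [[372.37017315615276, 0.0, 254.97427392412015], [0.0, 372.37017315615276, 186.46945859905773], [0.0, 0.0, 1.0]]
scene distortion [0.018125626674485376, 0.0, 0.0, 0.0, 0.0]
scene eye [-0.22317336166634152, -0.7929290171170549, 0.5956082157422372]
scene rotation [[0.7304474606061201, 0.3005660256912732, -0.6132752819853605], [-0.682638055599842, 0.29335881026129135, -0.6692876014755886], [-0.021255407334078914, 0.9075244749549362, 0.41946100535905584]]
top mtx [[424.5329022253495, 0.0, 256.10828917094454], [0.0, 424.5329022253495, 195.80349647543034], [0.0, 0.0, 1.0]]
top distortion [-0.141783992193292, 0.0, 0.0, 0.0, 0.0]
top eye [0.46406864830455513, 0.05841284147603493, 1.5184137366764276]
top rotation [[0.024898016484602006, 0.9962472006921419, -0.08289513790448481], [-0.9996536423386208, 0.025518529612943687, 0.0064342836059909075], [0.008525499062312421, 0.08270622563909193, 0.9965375036125205]]
{'mtx': array([[283.8617,   0.    , 253.714 ],
       [  0.    , 283.8617, 190.6425],
       [  0.    ,   0.    ,   1.    ]]), 'distortion': array([-0.0647,  0.    ,  0.    ,  0.    ,  0.    ]), 'mount': array([[ 0.0004,  0.9546,  0.298 ,  0.0761],
       [ 1.    , -0.0003, -0.0003, -0.0007],
       [-0.0002,  0.298 , -0.9546, -0.164 ],
       [ 0.    ,  0.    ,  0.    ,  1.    ]])}
{'clock': 0.1, 'joint_pos': array([ 1.0376,  0.1311,  1.4892, -0.    ,  1.523 , -0.0854]), 'joint_vel': array([-0.0006, -0.0041, -0.0023, -0.0006, -0.0016, -0.0004]), 'joint_efforts': array([  0.0012, -57.0952, -50.1942,  -0.0002,   0.008 ,   0.    ]), 'eef_pos': array([0.2595, 0.5404, 0.2083]), 'orientation': array([[-0.9014,  0.433 , -0.0008],
       [ 0.433 ,  0.9014, -0.0014],
       [ 0.0001, -0.0016, -1.    ]]), 'wrist_force': array([ 0.0299,  0.3985, -0.115 ]), 'ft_torque': array([ 0.0497,  0.019 , -0.017 ]), 'gripper_force': 0.0, 'gripper_width': 1.0003555554916317}
```

View pics/top0.png

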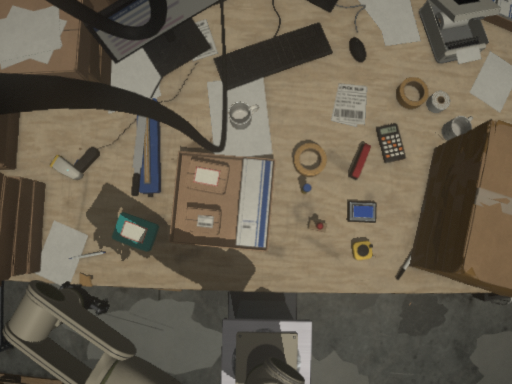

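View pics/scene0.png

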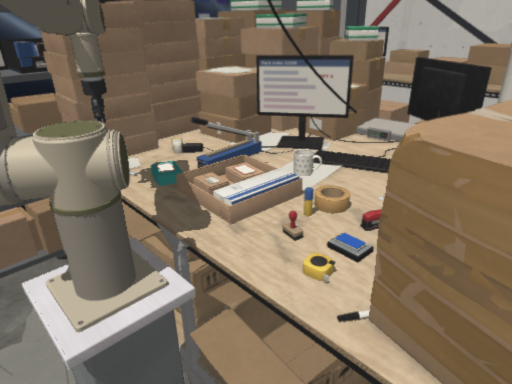

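The top view shows the stamp near (318,224), the inker near (362,211) and the tray near (222,198), with cartons at (208,177) and (206,217). The turquoise look-alike is at (135,230). I'll zoom in on the tray and stamp next.

```bash
cat > h.py <<'E'
import numpy as np,cv2
from station import readout,vision,robot
np.set_printoptions(precision=4,suppress=True)
def ray(n,uv,st=None):
    p=vision.camera_params(n)
    q=cv2.undistortPoints(np.array(uv,float).reshape(-1,1,2),np.array(p["mtx"]),np.array(p["distortion"])).reshape(-1,2)
    d=np.c_[q[:,0],-q[:,1],-np.ones(len(q))]
    if n=="wrist":
        R=np.array(st["orientation"]);M=np.array(p["mount"]);Rc=R@M[:3,:3];e=np.array(st["eef_pos"])+R@M[:3,3]
    else: Rc=np.array(p["rotation"]);e=np.array(p["eye"])
    return e,d@Rc.T
def plane(n,uv,z,st=None):
    e,d=ray(n,uv,st); return e+d*((z-e[2])/d[:,2])[:,None]
E
python3 - <<'E'
import cv2,numpy as np
from h import *
a=cv2.imread("pics/top0.png")
c1=cv2.resize(a[145:255,165:275],None,fx=5,fy=5,interpolation=cv2.INTER_CUBIC)
c2=cv2.resize(a[190:240,300:350],None,fx=5,fy=5,interpolation=cv2.INTER_CUBIC)
c3=cv2.resize(a[190:240,340:390],None,fx=5,fy=5,interpolation=cv2.INTER_CUBIC)
r=np.vstack([c2,c3]);r=cv2.copyMakeBorder(r,0,50,0,0,cv2.BORDER_CONSTANT)
cv2.imwrite("pics/z.png",np.hstack([c1,r]))
print(plane("top",[[362,211]],.032),plane("top",[[318,224]],.04),plane("top",[[208,177],[206,217]],.051),plane("top",[[222,198]],.07))
E
```

```text
[[ 0.5433 -0.3276  0.032 ]] [[ 0.4938 -0.1697  0.04  ]] [[0.6476 0.2182 0.051 ]
 [0.5082 0.2204 0.051 ]] [[0.574  0.1656 0.07  ]]
```

View pics/z.png

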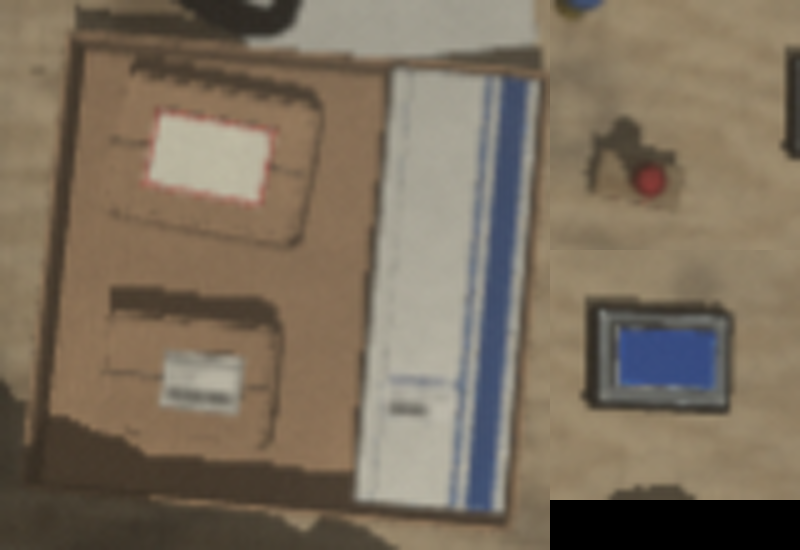

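The label with the red border is on the far carton (crop corners near (155,110), (275,125), (262,205), (145,185)). The stamp bulb is at (320,226) in the top image, and the blue plate is centred near (363,211).

Run:
```python
from h import *
def rect(P):
    (c,s,_)=cv2.minAreaRect((P[:,:2]*1000).astype(np.float32)); b=cv2.boxPoints((c,s,_))
    e=[b[1]-b[0],b[2]-b[1]]; e=max(e,key=np.linalg.norm)
    return np.array(c),np.array(s),np.degrees(np.arctan2(e[1],e[0]))%180
def big(m,box):
    k=np.zeros_like(m);x0,y0,x1,y1=box;k[y0:y1,x0:x1]=m[y0:y1,x0:x1]
    n,l,s,c=cv2.connectedComponentsWithStats(k); i=1+s[1:,4].argmax(); print(s[i],c[i]); return c[i],max(cv2.findContours((l==i).astype(np.uint8),0,1)[0],key=len).reshape(-1,2)
a=cv2.imread("pics/top0.png");h=cv2.cvtColor(a,cv2.COLOR_BGR2HSV)
red=(((h[...,0]<8)|(h[...,0]>172))&(h[...,1]>110)).astype(np.uint8)
blue=cv2.inRange(h,(100,120,80),(130,255,255))//255
white=cv2.inRange(h,(0,0,150),(180,50,255))//255
c,_=big(red,(310,215,335,240)); print("bulb",plane("top",c,.062))
c,k=big(blue,(345,195,380,228)); print("plate",plane("top",c,.032),rect(plane("top",k,.032)))
c,k=big(white,(190,162,225,190)); print("label",plane("top",c,.051),rect(plane("top",k,.051)))
```

```text
[317 223   6   6  30] [319.6333 225.6333]
bulb [[ 0.4879 -0.172   0.062 ]]
[354 206  19  11 192] [362.6562 211.1198]
plate [[ 0.5429 -0.33    0.032 ]] (array([ 543.4249, -331.321 ]), array([35.5069, 65.5659]), np.float32(91.2438))
[195 169  23  16 273] [206.1941 176.0842]
label [[0.6506 0.2246 0.051 ]] (array([650.5848, 224.7157]), array([74.2808, 45.1742]), np.float32(80.91367))
```

Call:
send_rows --moves '[[[85.4,12,-37,0,0,0,-0.13],[85.4,12,-37,0,0,0,-0.13],[85.4,12,-37,0,0,0,-0.13],[85.4,12,-37,0,0,0,-0.13],[85.4,12,-37,0,0,0,-0.13],[85.4,12,-37,0,0,0,-0.13],[85.4,12,-37,0,0,0,-0.13],[85.4,12,-37,0,0,0,-0.13],[85.4,12,-37,0,0,0,-0.13],[85.4,12,-37,0,0,0,-0.05],[85.4,12,-37,0,0,0,0],[85.4,12,-37,0,0,0,0],[85.4,12,-37,0,0,0,0],[85.4,12,-37,0,0,0,0],[85.4,12,-37,0,0,0,0],[85.4,12,-37,0,0,0,0],[85.4,12,-37,0,0,0,0],[85.4,12,-37,0,0,0,0],[85.4,12,-37,0,0,0,0],[85.4,0,0,0,0,0,0]]]'

```text
clock: 2.6
eef_pos: [0.4876, -0.1642, 0.2084]
orientation: [[0.1, 0.995, -0.001], [0.995, -0.1, 0.0], [-0.0, -0.001, -1.0]]
wrist_force: [0.0, 0.6, -0.6]
gripper_width: 0.999
gripper_force: 0.0
```

Run:
```python
from h import *
s=readout.state(); a=vision.capture("wrist")[:,:,::-1]; cv2.imwrite("pics/w1.png",a); np.save("w1.npy",np.r_[s["eef_pos"],s["orientation"].ravel()])
```

```text
(no output)
```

View pics/w1.png

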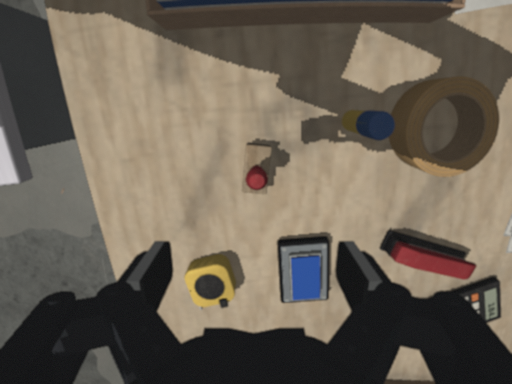

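Wrist view: the bulb is at (256,178) with its base from about (243,147) to (268,193), and the blue plate is near (307,278). I'll zoom in on the stamp base.

Run:
```python
from h import *
a=cv2.imread("pics/w1.png")
c=cv2.resize(a[135:205,220:300],None,fx=8,fy=8,interpolation=cv2.INTER_CUBIC)
cv2.imwrite("pics/z2.png",cv2.convertScaleAbs(c,alpha=1.5))
v=np.load("w1.npy");st=dict(eef_pos=v[:3],orientation=v[3:].reshape(3,3))
h=cv2.cvtColor(a,cv2.COLOR_BGR2HSV)
m=((((h[...,0]<8)|(h[...,0]>172))&(h[...,1]>120)).astype(np.uint8));k=np.zeros_like(m);k[160:200,240:275]=m[160:200,240:275]
ys,xs=k.nonzero();print(xs.mean(),ys.mean(),len(xs),plane("wrist",[[xs.mean(),ys.mean()]],.062,st))
# two-view
e1,d1=ray("top",[[319.63,225.63]]);e2,d2=ray("wrist",[[xs.mean(),ys.mean()]],st)
A=np.c_[d1[0],-d2[0]];t=np.linalg.lstsq(A,e2-e1,rcond=None)[0];print(e1+t[0]*d1[0],e2+t[1]*d2[0])
m=cv2.inRange(h,(100,120,60),(130,255,255));k=0*m;k[250:305,280:330]=m[250:305,280:330]
ys,xs=k.nonzero();P=plane("wrist",np.c_[xs,ys],.032,st);print(P.mean(0),cv2.minAreaRect((P[:,:2]*1000).astype(np.float32)))
```

```text
256.20111731843576 177.91899441340783 358 [[ 0.4894 -0.1707  0.062 ]]
[ 0.4881 -0.1745  0.0462] [ 0.4892 -0.1749  0.0463]
[ 0.5441 -0.3286  0.032 ] ((543.7587890625, -329.59515380859375), (69.49394226074219, 37.94343948364258), 88.71719360351562)
```

View pics/z2.png

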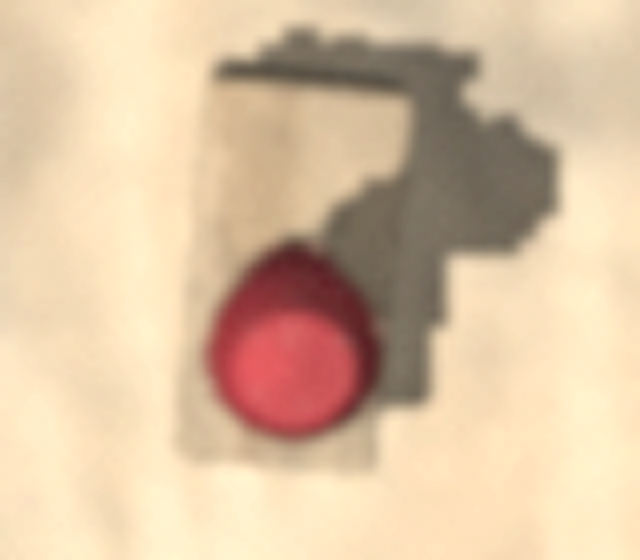

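The crop shows the base-top corners near (213,76), (412,92), (375,466) and (183,460), which I'll turn into positions at the 26 mm height.

Run:
```python
from h import *
v=np.load("w1.npy");st=dict(eef_pos=v[:3],orientation=v[3:].reshape(3,3))
q=np.array([[213,76],[412,92],[375,466],[183,460]])/8+[219.5,134.5]
P=plane("wrist",q,.026,st)[:,:2]*1000;print(P,P.mean(0))
for i in range(4):
    d=P[(i+1)%4]-P[i];print(np.linalg.norm(d),np.degrees(np.arctan2(d[1],d[0])))
```

```text
[[ 480.7022 -136.4621]
 [ 510.6574 -141.8887]
 [ 499.8554 -201.0251]
 [ 469.3614 -196.9794]] [ 490.1441 -169.0888]
30.442776724565487 -10.268201271387575
60.11477636625177 -100.35160748273995
30.761221163246233 172.44266848830503
61.57071487544686 79.38606243501016
```

The base sides come out at 30.6 × 60.8 mm, against 32 × 62 given. The stamp centre is about (489.6, −170) with its long axis at 79.8°, so I'll descend and grip the bulb.

Call:
send_rows --moves '[[[85.4,2,-6,-20,0,0,-0.077],[85.4,0,0,-28,0,0,0],[85.4,0,0,-30,0,0,0],[85.4,0,0,-30,0,0,0],[85.4,0,0,-30,0,0,0],[85.4,0,0,-20,0,0,0],[85.4,0,0,-10,0,0,0],[85.4,0,0,0,0,0,0],[85.4,0,0,0,0,0,0],[50,0,0,0,0,0,0],[40,0,0,0,0,0,0],[32,0,0,0,0,0,0],[28,0,0,0,0,0,0],[24,0,0,0,0,0,0],[15,0,0,0,0,0,0],[0,0,0,0,0,0,0],[0,0,0,0,0,0,0],[0,0,0,0,0,0,0],[0,0,0,0,0,0,0]]]'

```text
clock: 5.03
eef_pos: [0.4901, -0.1683, 0.0415]
orientation: [[0.173, 0.985, 0.001], [0.985, -0.173, -0.0], [-0.0, 0.001, -1.0]]
wrist_force: [2.1, 0.3, 4.5]
gripper_width: 0.23
gripper_force: 58.7
```

Call:
send_rows --moves '[[[0,0,0,10,0,0,0],[0,0,0,30,0,0,0],[0,0,0,40,0,0,0],[0,0,0,40,0,0,0],[0,0,0,0,0,0,0],[0,0,0,0,0,0,0]]]'

```text
clock: 5.78
eef_pos: [0.4891, -0.1679, 0.1604]
orientation: [[0.173, 0.985, -0.001], [0.985, -0.173, 0.001], [0.0, -0.001, -1.0]]
wrist_force: [0.3, 0.9, -1.7]
gripper_width: 0.232
gripper_force: 58.8
```

Run:
```python
from h import *
s=readout.state();print(s["eef_pos"],s["gripper_width"],s["gripper_force"],s["wrist_force"])
a=vision.capture("wrist")[:,:,::-1];b=vision.capture("scene")[:,:,::-1]
cv2.imwrite("pics/w2r.png",a);np.save("w2.npy",np.r_[s["eef_pos"],s["orientation"].ravel()])
cv2.imwrite("pics/w2.png",np.hstack([cv2.resize(a[180:384,150:360],(400,388)),cv2.resize(b[150:270,240:360],(388,388))]))
```

```text
[ 0.4891 -0.1679  0.1604] 0.23199529342354427 58.765703673125245 [ 0.3432  0.9168 -1.6965]
```

View pics/w2.png

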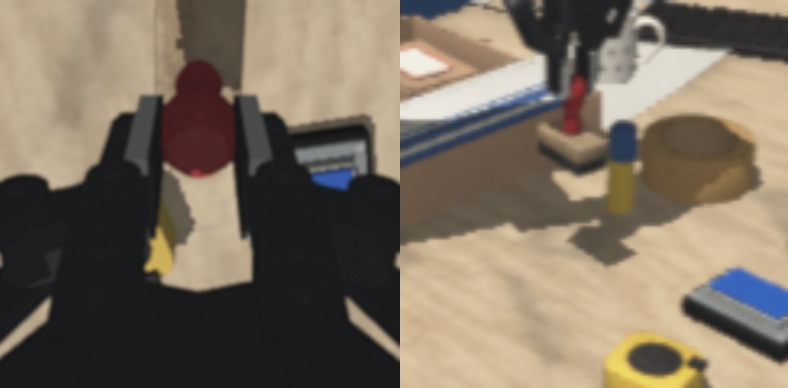

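The stamp is held and upright in the fingers. I'll check where its base sits relative to the tool.

Run:
```python
from h import *
a=cv2.imread("pics/w2r.png")
cv2.imwrite("pics/z3.png",cv2.convertScaleAbs(cv2.resize(a[150:250,205:305],None,fx=6,fy=6,interpolation=cv2.INTER_CUBIC),alpha=1.4))
```

```text
(no output)
```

View pics/z3.png

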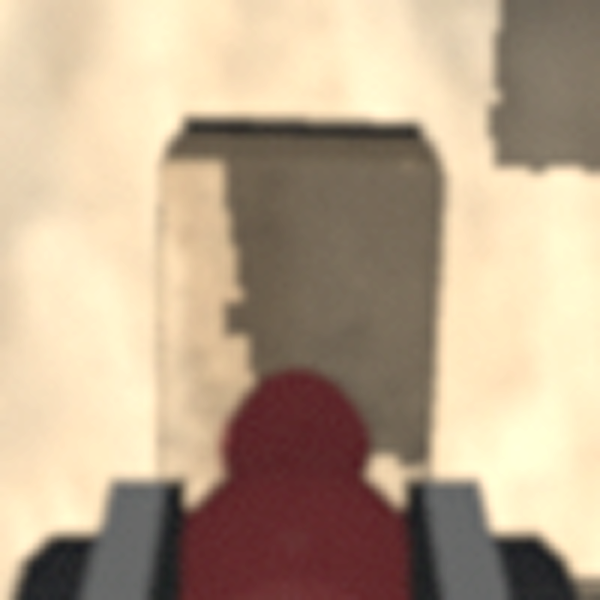

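Base-top far corners are at about (163,158) and (443,165) in the crop, and the underside far corners at about (187,119) and (421,125).

Run:
```python
from h import *
v=np.load("w2.npy");st=dict(eef_pos=v[:3],orientation=v[3:].reshape(3,3));R=st["orientation"]
f=lambda q:np.array(q)/6+[204.5,149.5]
for off,q in((.0155,[[163,158],[443,165]]),(.0415,[[187,119],[421,125]])):
  for d in(-.002,0,.002):
    P=plane("wrist",f(q),v[2]-off+d,st); L=(P-v[:3])@R*1000; print(off,d,L[:,:2].ravel(),"w",L[1,1]-L[0,1],"mid",L.mean(0)[:2],"yaw",np.degrees(np.arctan2(L[1,0]-L[0,0],L[1,1]-L[0,1])))
```

```text
0.0155 -0.002 [ 29.0406 -14.6631  28.269   16.1363] w 30.799471928058338 mid [28.6548  0.7366] yaw -1.4350789603288343
0.0155 0 [ 29.5517 -14.5035  28.7887  15.9567] w 30.460171060711517 mid [29.1702  0.7266] yaw -1.435078960328881
0.0155 0.002 [ 30.0629 -14.3438  29.3083  15.777 ] w 30.1208701933648 mid [29.6856  0.7166] yaw -1.4350789603288758
0.0415 -0.002 [ 27.4154 -13.6299  26.669   15.5896] w 29.21952226077641 mid [27.0422  0.9799] yaw -1.463437370944862
0.0415 0 [ 27.8782 -13.5002  27.1389  15.4378] w 28.937951645960332 mid [27.5085  0.9688] yaw -1.4634373709447788
0.0415 0.002 [ 28.3409 -13.3705  27.6088  15.2859] w 28.656381031144264 mid [27.9749  0.9577] yaw -1.4634373709447925
```

The stamp sits about 1.8 mm back along tool −x and is upright. Next is the move over the inker, lining up at +0.187 rad.

Call:
send_rows --moves '[[[0,10,-29,0,0,0,0.04],[0,11,-33,0,0,0,0.05],[0,11,-33,0,0,0,0.05],[0,11,-33,0,0,0,0.047],[0,11,-32,0,0,0,0],[0,0,0,-20,0,0,0],[0,0,0,-30,0,0,0],[0,0,0,-20,0,0,0],[0,0,0,-10,0,0,0],[0,0,0,0,0,0,0],[0,0,0,0,0,0,0],[0,0,0,0,0,0,0]]]'

```text
clock: 7.38
eef_pos: [0.5446, -0.3287, 0.0827]
orientation: [[-0.013, 1.0, 0.002], [1.0, 0.013, -0.001], [-0.001, 0.002, -1.0]]
wrist_force: [-0.9, -0.4, -1.1]
gripper_width: 0.23
gripper_force: 58.9
```

Run:
```python
from h import *
s=readout.state();print(s["eef_pos"],s["orientation"])
a=vision.capture("wrist")[:,:,::-1]
cv2.imwrite("pics/z4.png",cv2.convertScaleAbs(cv2.resize(a[120:260,180:330],None,fx=4,fy=4,interpolation=cv2.INTER_CUBIC),alpha=1.4))
```

```text
[ 0.5446 -0.3287  0.0827] [[-0.0131  0.9999  0.0019]
 [ 0.9999  0.0131 -0.0013]
 [-0.0014  0.0018 -1.    ]]
```

View pics/z4.png

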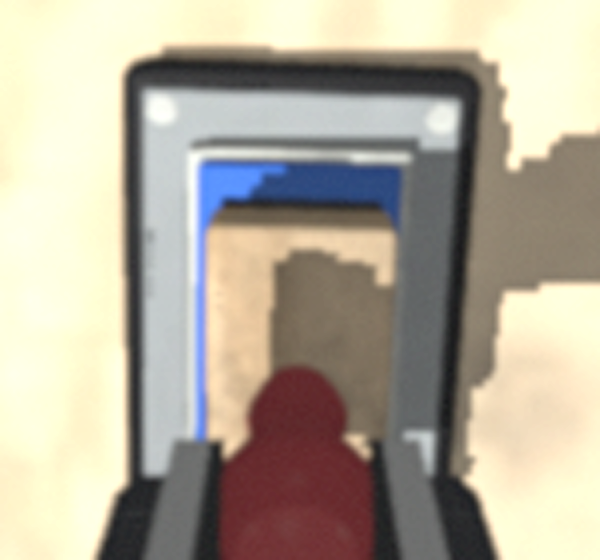

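The stamp is over the blue plate and well aligned, with all its edges inside. I'll press now.

Call:
send_rows --moves '[[[0,-1.5,1,-4,0,0,0],[0,0,0,-4,0,0,0],[0,0,0,-3,0,0,0],[0,0,0,-3,0,0,0],[0,0,0,-2,0,0,0],[0,0,0,-2,0,0,0],[0,0,0,0,0,0,0],[0,0,0,0,0,0,0]]]'

```text
clock: 8.43
eef_pos: [0.543, -0.3276, 0.0654]
orientation: [[-0.013, 1.0, 0.001], [1.0, 0.013, -0.001], [-0.001, 0.001, -1.0]]
wrist_force: [-4.5, 3.1, 14.6]
gripper_width: 0.232
gripper_force: 60.8
```

Call:
send_rows --moves '[[[0,0,0,-1,0,0,0],[0,0,0,0,0,0,0],[0,0,0,0,0,0,0]]]'

```text
clock: 8.8
eef_pos: [0.5432, -0.3278, 0.0653]
orientation: [[-0.013, 1.0, 0.002], [1.0, 0.013, -0.002], [-0.002, 0.002, -1.0]]
wrist_force: [-7.1, 4.7, 19.6]
gripper_width: 0.227
gripper_force: 61.5
```

The plate is at its hard stop: z is fixed at 65.3 mm while the force climbs to about 20 N. Now I'll lift and carry the stamp, stopping short of the label for a look.

Call:
send_rows --moves '[[[0,0,0,6,0,0,0],[0,0,0,20,0,0,0],[0,0,0,40,0,0,0],[0,0,0,40,0,0,0],[0,0,0,39,0,0,0],[0,5,20,0,0,0,0],[0,7,36,0,0,0,-0.02],[0,7,40,0,0,0,-0.02],[0,8,40,0,0,0,-0.02],[0,8,40,0,0,0,-0.02],[0,8,40,0,0,0,-0.02],[0,8,40,0,0,0,-0.02],[0,8,40,0,0,0,-0.02],[0,8,40,0,0,0,-0.02],[0,8,40,0,0,0,0],[0,8,36,0,0,0,0],[0,4,30,0,0,0,0],[0,0,16,0,0,0,0],[0,0,0,0,0,0,0],[0,0,0,0,0,0,0]]]'

```text
clock: 11.3
eef_pos: [0.6291, 0.1299, 0.207]
orientation: [[0.147, 0.989, -0.0], [0.989, -0.147, -0.001], [-0.001, -0.0, -1.0]]
wrist_force: [0.1, 0.4, -1.0]
gripper_width: 0.233
gripper_force: 58.9
```

Run:
```python
from h import *
s=readout.state();print(s["eef_pos"],s["orientation"],s["wrist_force"],s["gripper_width"])
a=vision.capture("wrist")[:,:,::-1]; cv2.imwrite("pics/w5.png",a);np.save("w5.npy",np.r_[s["eef_pos"],s["orientation"].ravel()])
```

```text
[0.6291 0.1299 0.207 ] [[ 0.147   0.9891 -0.0005]
 [ 0.9891 -0.147  -0.0006]
 [-0.0006 -0.0004 -1.    ]] [ 0.11    0.41   -0.9799] 0.233144244829158
```

View pics/w5.png

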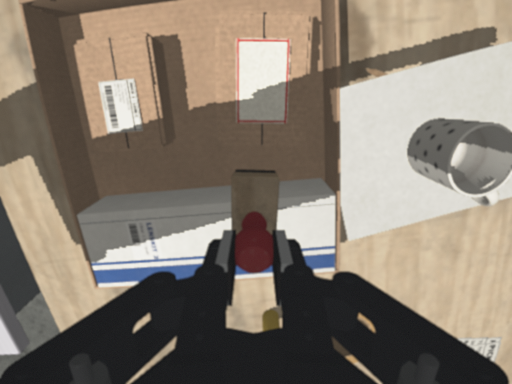

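The label is fully in view, with red border corners near (237,38), (291,39), (287,124) and (237,122). The stamp base is at (255,195).

Run:
```python
from h import *
v=np.load("w5.npy");st=dict(eef_pos=v[:3],orientation=v[3:].reshape(3,3));R=st["orientation"]
a=cv2.imread("pics/w5.png").astype(int);b,g,r=a[...,0],a[...,1],a[...,2]
m=(((r-g)>25)&(abs(g-b)<0.25*(r-g)+6)).astype(np.uint8);k=0*m;k[28:135,226:302]=m[28:135,226:302]
ys,xs=k.nonzero();print(len(xs),xs.min(),xs.max(),ys.min(),ys.max())
for q in(np.c_[xs,ys],[[237,38],[291,39],[287,124],[237,122]]):
    P=plane("wrist",q,.051,st)[:,:2]*1000;rr=cv2.minAreaRect(P.astype(np.float32));print(rr,P.mean(0))
# held stamp base top corners, for offset
```

```text
597 237 289 38 123
((652.3519287109375, 224.517333984375), (85.85599517822266, 54.26823043823242), 80.73821258544922) [652.9742 228.557 ]
((652.7232055664062, 223.84912109375), (86.50430297851562, 55.5915412902832), 80.48867797851562) [652.85   224.0444]
```

The border measures 54 × 86 mm at 80.7°, matching the given size. I'll move over it and descend.

Call:
send_rows --moves '[[[0,4,16,0,0,0,0],[0,6,26,0,0,0,0],[0,6,26,0,0,0,0],[0,5,20,0,0,0,0],[0,2,8,0,0,0,0],[0,0,0,-10,0,0,0],[0,0,0,-20,0,0,0],[0,0,0,-20,0,0,0],[0,0,0,-15,0,0,0],[0,0,0,-10,0,0,0],[0,0,0,-5,0,0,0],[0,0,0,0,0,0,0],[0,0,0,0,0,0,0]]]'

```text
clock: 12.98
eef_pos: [0.6528, 0.227, 0.1281]
orientation: [[0.146, 0.989, 0.001], [0.989, -0.146, 0.0], [0.001, 0.001, -1.0]]
wrist_force: [-0.4, -0.5, -0.6]
gripper_width: 0.231
gripper_force: 58.9
```

Run:
```python
from h import *
s=readout.state();print(s["eef_pos"],s["orientation"],s["wrist_force"])
a=vision.capture("wrist")[:,:,::-1]; cv2.imwrite("pics/w6.png",a);np.save("w6.npy",np.r_[s["eef_pos"],s["orientation"].ravel()])
cv2.imwrite("pics/z6.png",cv2.convertScaleAbs(cv2.resize(a[100:260,180:330],None,fx=3.75,fy=3.75,interpolation=cv2.INTER_CUBIC),alpha=1.4))
```

```text
[0.6528 0.227  0.1281] [[ 0.1464  0.9892  0.0013]
 [ 0.9892 -0.1464  0.0004]
 [ 0.0006  0.0013 -1.    ]] [-0.4021 -0.505  -0.586 ]
```

View pics/z6.png

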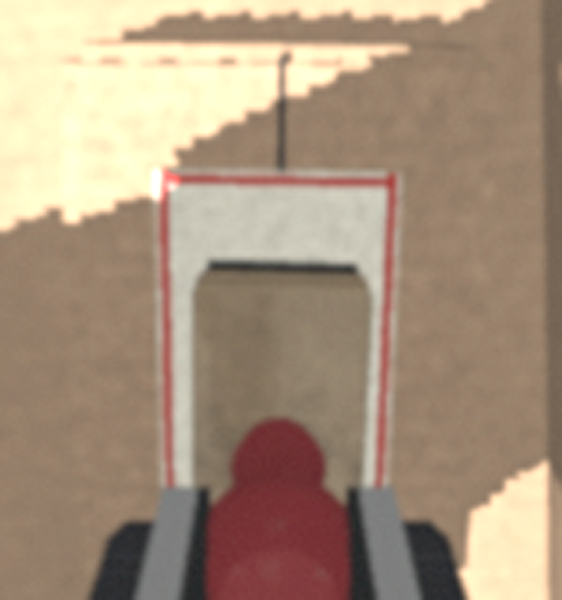

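The stamp is laterally centred (282 against 279 in the crop) and parallel to the border. I'll check the long direction: border top edge at y≈175, stamp underside edge at y≈264.

Run:
```python
from h import *
v=np.load("w6.npy");st=dict(eef_pos=v[:3],orientation=v[3:].reshape(3,3));R=st["orientation"]
f=lambda q:np.array(q)/3.75+[179.6,99.6]
for n,z,q in(("border",.051,[[162,176],[396,176]]),("under",v[2]-.0415,[[208,263],[357,266]]),("top",v[2]-.0155,[[193,285],[372,287]])):
    P=plane("wrist",f(q),z,st);L=(P-v[:3])@R*1000;print(n,L[:,:2],L.mean(0)[:2])
```

```text
border [[ 39.526  -26.4303]
 [ 39.5359  26.6572]] [39.5309  0.1135]
under [[ 27.586  -13.9694]
 [ 26.9798  15.5233]] [27.2829  0.777 ]
top [[ 29.7217 -14.9095]
 [ 29.3643  16.2306]] [29.543   0.6605]
```

Offset is under 1 mm. Final descent is about 25 mm.

Call:
send_rows --moves '[[[0,-0.7,-0.7,-6,0,0,0],[0,0,0,-8,0,0,0],[0,0,0,-6,0,0,0],[0,0,0,-4,0,0,0],[0,0,0,-1.5,0,0,0],[0,0,0,0,0,0,0],[0,0,0,0,0,0,0],[0,0,0,0,0,0,0],[0,0,0,0,0,0,0]]]'

```text
clock: 14.15
eef_pos: [0.6516, 0.2262, 0.1019]
orientation: [[0.146, 0.989, 0.0], [0.989, -0.146, 0.0], [0.0, 0.0, -1.0]]
wrist_force: [0.4, 0.5, -0.9]
gripper_width: 0.229
gripper_force: 58.9
```

Run:
```python
from h import *
s=readout.state();print(s["eef_pos"],s["wrist_force"],s["joint_vel"])
a=vision.capture("scene")[:,:,::-1]
cv2.imwrite("pics/z7.png",cv2.resize(a[130:230,180:310],None,fx=5,fy=5,interpolation=cv2.INTER_CUBIC))
```

```text
[0.6516 0.2262 0.1019] [ 0.3538  0.5483 -0.9346] [-0.0002  0.0015 -0.0001  0.0016  0.0003 -0.0015]
```

View pics/z7.png

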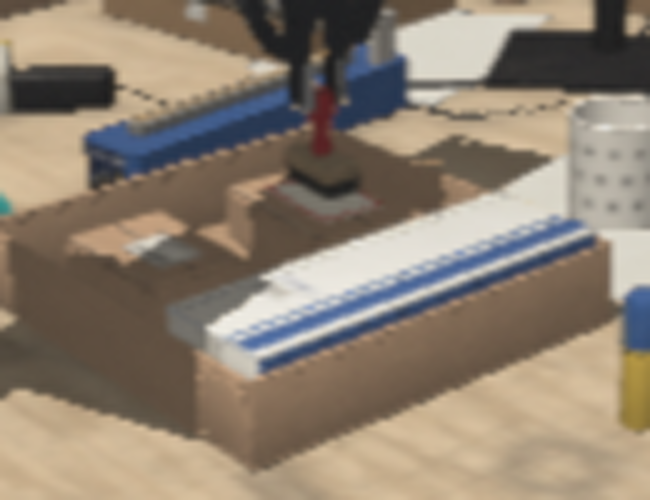

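The scene view shows the stamp (crop (322,165)) upright, hovering just over the label with a visible gap, and nothing in the tray moved. Handing in.

```bash
python3 -c "
from station import robot; print(robot.close_job())"
```

```text
the job is handed in; nothing more can be done
None
```

The job is handed in at 14 s with no verdict returned: I pressed the stamp on the inking plate down to its stop, and it is now held still and upright, about 9 mm above the red-bordered label by my measurements, within about 1 mm of its centre and lined up with the border.

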